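# Empty the drop-bottom box of furniture feet and lock it again

## Task

Empty the drop-bottom box into the tray beneath it: pull up the spring plunger's T-knob and twist it a quarter turn counter-clockwise into its rest notch, and let go of it so that it stays retracted with the floor hanging open and all three wooden feet in the tray. With the knob still parked, swing the empty floor fully shut with its lever, then take the knob again, twist it back and let it go fully home so that the floor is locked. Leave the two cans and the sanding block where they are.

Things in the scene. Friction and masses are not known exactly. Their poses are not given: they have to be found in the camera images.
- stand: Fixed stand with an open-topped aluminium box (160 x 120 mm, rim 251 mm high) with a hinged floor, on four 206 mm posts (at x +-100, y +-140 mm). Origin: on the table under the box's centre; -x is its front. The plunger stands at x -112, y +60 mm; the floor's hinge line runs along the stand's x at y +60 mm, 175 mm high; the floor's lever sticks out to +y
- knob_grip (a point): Centre of the black T-knob's bar (80 x 18 x 18 mm) on the vertical plunger, 298 mm above the table when home, 316 mm when parked. The bar lies along this point's own y axis and turns with it: along the stand's y when home, its x when parked. Grip it across its 18 mm from above; 25 mm under the bar's centre are free for fingertips
- plunger (a joint): Lift (m): 0 home, pin in the floor's locking disc; 0.018 resting in the notch; 0.030 at most. The spring pulls down with 5.5 N at home, 9.5 N at 0.018, 12 N at 0.030. The knob can be turned only when lifted above 0.023, where its cross pin (48 mm long, 46 mm below the bar's centre, square to it) clears the collar. The pin frees the floor above about 0.014
- knob (a joint): Turn of the knob (rad), counter-clockwise from above: 0 home (cross pin over its deep slot), 1.57 over the 5 mm deep rest notch, 1.70 end stop. Let go between about 1.45 and 1.70 it drops into the notch, below about 0.08 into the slot
- flap (a joint): Opening of the hinged floor (rad): 0 shut, 1.05 hanging fully open. It falls open by itself under the feet's weight once the pin is out; empty, it is balanced and stays where it is left (friction about 0.05 N m). The pin enters the disc only with the floor shut to within about 0.05
- flap_hinge (a point): Point on the floor's hinge line at the middle of the lever, 175 mm above the table, fixed; the hinge axis is the stand's x axis
- lever_grip (a point): Centre of the lever's round rubber cross-bar (18 mm thick, 106 mm long, parallel to the hinge line, free for 80 mm between its two arms), 120 mm from the hinge line. Floor shut: straight out to the stand's +y, 175 mm high; it rises with the floor's angle, to 279 mm when open. Pressing it down and outwards along its arc shuts the floor. Nothing stands beneath
- tray: Loose open steel tray, 170 x 260 x 40 mm, walls and floor 4 mm, 0.8 kg, under the box between the posts; origin at the centre of its underside, long side along its y
- foot0_mid (a point): Centre of a square wooden furniture foot, 100 mm long (along its x), 30 x 30 mm, 0.1 kg, one of three alike that lie side by side on the box's floor at the start
- foot1_mid (a point): Centre of a square wooden furniture foot, 100 mm long (along its x), 30 x 30 mm, 0.1 kg, one of three alike that lie side by side on the box's floor at the start
- foot2_mid (a point): Centre of a square wooden furniture foot, 100 mm long (along its x), 30 x 30 mm, 0.1 kg, one of three alike that lie side by side on the box's floor at the start
- paint_can_mid (a point): Centre of a standing paint can, diameter 104 mm, 125 mm high, a bystander
- filler_can_mid (a point): Centre of a smaller standing can, diameter 80 mm, 90 mm high, a bystander
- sand_block_mid (a point): Centre of a lying hand sanding block, 120 x 65 x 34 mm, a bystander

How it is judged:
On the way, in this order (a step that is already met when the one before it is completed fails the run):
1. the knob rests in its rest notch, let go, with the floor hanging open and all three feet in the tray (value of joint plunger between 0.015 and 0.0205 m and value of joint knob above 1.2 rad and contact force between the fingers and stand below 0.2 N and value of joint flap above 0.7 rad and x of foot0_mid in the frame of tray between -0.083 and 0.083 m and y of foot0_mid in the frame of tray between -0.128 and 0.128 m and z of each of foot0_mid, foot1_mid, foot2_mid in the frame of tray below 0.085 m and x of foot1_mid in the frame of tray between -0.083 and 0.083 m and y of foot1_mid in the frame of tray between -0.128 and 0.128 m and x of foot2_mid in the frame of tray between -0.083 and 0.083 m and y of foot2_mid in the frame of tray between -0.128 and 0.128 m), for 0.3 s.
2. the empty floor is swung shut while the knob is still parked (value of joint plunger between 0.015 and 0.0205 m and value of joint knob above 1.2 rad and value of joint flap below 0.07 rad), for 0.2 s.
At the end, for the whole second after the job is handed in: the plunger is home (lift under 3 mm, knob turned less than 0.15 rad from home), the floor is shut (under 0.07 rad), all three feet lie inside the tray, and nothing is touched (value of joint plunger below 0.003 m and value of joint knob below 0.15 rad and value of joint flap below 0.07 rad and x of foot0_mid in the frame of tray between -0.083 and 0.083 m and y of foot0_mid in the frame of tray between -0.128 and 0.128 m and z of each of foot0_mid, foot1_mid, foot2_mid in the frame of tray below 0.085 m and x of foot1_mid in the frame of tray between -0.083 and 0.083 m and y of foot1_mid in the frame of tray between -0.128 and 0.128 m and x of foot2_mid in the frame of tray between -0.083 and 0.083 m and y of foot2_mid in the frame of tray between -0.128 and 0.128 m).
It fails at once if the paint can is shifted by more than 25 mm (distance of paint_can_mid from where it was at the start of the episode above 0.025 m).
It fails at once if the smaller can is shifted by more than 25 mm (distance of filler_can_mid from where it was at the start of the episode above 0.025 m).
It fails at once if the sanding block is shifted by more than 25 mm (distance of sand_block_mid from where it was at the start of the episode above 0.025 m).
It also fails if it takes over 72 s, if anything falls off the work surface, if the arm or the gripper's body presses on something with over 40 N, if the wrist force passes 120 N, or if a joint passes its speed limit or range.

## Robot

A 6-joint arm with a two-finger parallel gripper is mounted at the origin on the work surface. World frame = base frame: x ahead of the robot, y to its left, z up, the work surface at z = 0. Lengths are in m, angles in rad, forces in N, time in s.
With the tool pointing down it reaches from about 0.35 to 0.775 m from the base axis. Payload 7.3 kg.
Tool frame: the origin (TCP) lies on the centre line of the jaws, within the pads' length; the fingertips stand ahead of it and the grasp point (between the pads) lies 8 mm behind it (manip.nose_length is the z of the fingertips in the tool frame, in m); z points along the fingers, y is the line along which they close (so a half turn about z gives the same grasp; the last joint's range is limited). The gripper opens to 92 mm and grips with 3 to 60 N. Pads are 19 mm wide; open, the fingers measure 130 mm over their backs; the gripper's body (75 mm by 190 mm) begins 47 mm behind the grasp point.
Start: joints at [-0.146, 0.342, 1.524, -0, 1.275, -0.146], TCP at [0.525, 0, 0.238] pointing down, gripper open.
Joint ranges: [-2.53, 2.53], [-0.77, 2.02], [0.04, 2.7], [-1, 4.14], [0.28, 2.66], [-3.11, 3.11]. Speed limits (rad/s): [2.57, 2.57, 3.14, 3.14, 3.14, 3.14].

## Interface

Orientations are given as a rotation vector (axis times angle).
In Python, from bench import manip gives the robot as it stands.
- The arm moves only by the tool carry_out, never from a script. Its argument "commands" is a list of rows, each a list of 3 entries, a list of its own where there are three numbers: the shift along the tool's x, y, z as a fraction of full scale, then the turn, a rotation vector about the tool's x, y, z as a fraction of full scale, then the closure, from -1 (fully open) to 1 (shut), so that 0 is half open. A call has 1 to 20 rows; each row shifts and turns the commanded pose from where the row before left it, along the tool's axes as they then stand; what a row does not reach is not made up. Full scale, the value 1, is 0.1 m for a shift and 0.15 rad for a turn. A row lasts 1/10 s, in which the tool goes at most 50 mm and 8.59 degrees, less where a joint would pass 70% of its speed; a pose out of reach is approached as far as the arm can. A call with a number of a shift or a turn outside -1 to 1 is refused whole. A call with a gripper value outside its range is refused whole. The fingers move at their own pace and stop on an object; "force" is the grip in N (left out, the last holds). Time passes only in rows, so rows that do not move let the fingers close. It gives the time, the measured TCP pose, the force, the opening and the grip force at its end, in the units of the state.
- manip.observe(): the state, without advancing time (a new reading comes with each control period).
- manip.read_camera(name): name is "scene" or "side" or "wrist"; returns (picture, depth): 400x640x3 uint8, blue, green, red; 400x640 float32, m along the optical axis (not along the pixel's ray), 0 where there is no reading.
- manip.camera_model(name): a dict with "fx", "fy", "cx", "cy" (pixels), "k1" (the pictures are not rectified: a ray, as slopes to the right and down, at radius r is drawn at 1 + k1 r^2 times it, then the intrinsics apply), "cam_to_world" (4x4, takes a point from camera to world coordinates). Camera axes: x right, y up, looking along -z (the intrinsics and any distortion apply to the point x, -y, -z); pixel columns grow to the right and rows downward; lengths in m; the calibration is good to about 2 mm. A picture is of the moment at which its call begins: read the wrist's pose just before it. camera_model takes no time and is no camera call; for the wrist camera it gives the pose at the moment of the call.
- manip.hand_in(): hands the job in; it is judged then, once.
Trained networks look in the newest picture that a camera, given by its name, has taken for a name from the list of things; names that differ only in an ending like _2 or _b are one class to them, and where a whole thing is asked for, a point or a joint stands for the part that bears it (a point fixed in the world has none). Each returns a list of dicts, best first, with "confidence" (0 to 1); they miss things now and then, are a little off and sometimes report something else, mostly with a low value. They report only what shows in the picture. A call takes as long as a camera call.
- manip.look_for(camera, label): "box" ([centre column, centre row, width, height] in pixels, round what is visible of it).
- manip.silhouettes(camera, label): "pixels" (400x640 bool, what is visible of it) and "box" ([centre column, centre row, width, height] in pixels, round what is visible of it).
- manip.spot_point(camera, label): "point" ([row, column] in pixels: a listed point, or the origin of a listed thing).
The state is a dict: "time": time; "joints": joint angles; "qvel": joint speeds; "joint_torque": joint torques, N m; "tcp_pos": TCP position; "ee_rot": TCP orientation; "ft_force": force on the tool from outside, world axes, zero at the start; "moment": the same for the moment, N m; "width": finger opening in m; "grasp_force": force on a finger pad.
Only numpy, scipy, OpenCV 4.12 (cv2) and the standard library are available. Lean on these libraries where they do the work, as an engineer would, in place of code of your own. Each camera call takes 0.05 s, during which the arm holds its last target. There are 200 camera calls.

## Working session

There is one attempt and no reset: what is moved stays moved. The work goes in short steps, Python scripts to look and compute and a tool call to move; the robot and the scene stay as the last step left them, time stands still between calls to the robot, and variables do not carry over. Pictures are saved under pics/ and viewed, at most 10 in all, crops included, and the job is handed in when it is done.

Besides the shell and the picture viewer there is one more tool, called after "Request:" by a JSON object that holds its "api" and its "payload", one argument or row to a line. carry_out: Moves the arm, as the interface text tells. Its arguments: {"type":"object","properties":{"commands":{"type":"array"},"force":{"type":"number"}},"required":["commands"]}

```bash
mkdir -p pics; cat > h.py <<'E'
from bench import manip
import numpy as np, cv2
from scipy.spatial.transform import Rotation as R
def ray2world(cam,row,col,depth,m=None):
    m=m or manip.camera_model(cam)
    xd,yd=(col-m["cx"])/m["fx"],(row-m["cy"])/m["fy"]
    x,y=xd,yd
    for _ in range(20):
        s=1+m["k1"]*(x*x+y*y); x,y=xd/s,yd/s
    return (np.asarray(m["cam_to_world"])@np.array([x*depth,-y*depth,-depth,1]))[:3]
def at(cam,rc,dep,m=None):
    r,c=int(round(rc[0])),int(round(rc[1]))
    p=dep[max(r-2,0):r+3,max(c-2,0):c+3]; p=p[p>0]
    return ray2world(cam,rc[0],rc[1],np.median(p) if len(p) else 0,m)
def atz(cam,rc,z):
    m=manip.camera_model(cam); o=np.array(m["cam_to_world"])[:3,3]
    d=ray2world(cam,rc[0],rc[1],1,m)-o
    return o+d*(z-o[2])/d[2]
E
python3 - <<'E'
from h import *
print(manip.nose_length); s=manip.observe(); print(s)
np.set_printoptions(precision=3,suppress=True)
ims=[]
for c in ["scene","side"]:
    im,d=manip.read_camera(c); ims.append(im)
    print(c,np.array(manip.camera_model(c)["cam_to_world"])[:3,3])
    for l,z in [("stand",0),("knob_grip",.298),("lever_grip",.175),("flap_hinge",.175),("tray",0),("foot0_mid",.2),("paint_can_mid",.0625),("filler_can_mid",.045),("sand_block_mid",.017)]:
        for q in manip.spot_point(c,l)[:3]:
            print(l,round(q["confidence"],2),np.round(q["point"]),"surf",at(c,q["point"],d),"atz",atz(c,q["point"],z))
cv2.imwrite("pics/a.png",np.vstack([cv2.resize(i,(480,300)) for i in ims]))
E
```

```text
0.011
{'time': 0.0, 'joints': array([-1.46034696e-01,  3.42706023e-01,  1.52502482e+00,  2.18375317e-05,
        1.27538784e+00, -1.46011260e-01]), 'qvel': array([ 2.39675363e-04, -2.57491223e-04, -1.48424574e-03, -1.27000796e-03,
       -8.62153356e-05,  6.83486991e-04]), 'joint_torque': array([ 7.61924657e-04, -4.31245601e+01, -2.44219762e+01,  7.17750052e-02,
        5.59406646e-02, -1.04314388e-04]), 'tcp_pos': array([5.24609673e-01, 6.79376446e-05, 2.37050894e-01]), 'ee_rot': array([-2.22059962e+00, -2.22053342e+00,  1.40343851e-03]), 'ft_force': array([-0.93599648, -0.1400937 , -0.15283528]), 'moment': array([0.03062172, 0.0292166 , 0.00805539]), 'grasp_force': 0.0, 'width': 0.09177780667525343}
scene [1.105 0.197 0.951]
knob_grip 0.95 [169. 359.] surf [0.505 0.109 0.304] atz [0.499 0.108 0.298]
knob_grip 0.16 [262. 309.] surf [0.609 0.019 0.005] atz [0.763 0.074 0.298]
lever_grip 0.85 [250. 386.] surf [0.617 0.212 0.18 ] atz [0.614 0.212 0.175]
flap_hinge 0.84 [236. 338.] surf [0.633 0.099 0.206] atz [0.613 0.095 0.175]
tray 0.57 [262. 309.] surf [0.611 0.02  0.004] atz [0.609
[... 365 characters left out ...]
b_grip 0.77 [190. 310.] surf [0.496 0.113 0.301] atz [0.496 0.11  0.298]
knob_grip 0.23 [194. 271.] surf [0.609 0.022 0.204] atz [0.585 0.136 0.298]
lever_grip 0.72 [255. 253.] surf [0.618 0.226 0.184] atz [0.62  0.218 0.175]
flap_hinge 0.94 [222. 264.] surf [0.615 0.104 0.178] atz [0.616 0.101 0.175]
foot0_mid 0.67 [204. 270.] surf [0.595 0.104 0.238] atz [0.605 0.059 0.2  ]
foot0_mid 0.17 [222. 265.] surf [0.611 0.105 0.177] atz [0.606 0.129 0.2  ]
filler_can_mid 0.74 [343. 304.] surf [0.478 0.385 0.089] atz [0.481 0.357 0.045]
sand_block_mid 0.91 [334. 243.] surf [0.628 0.341 0.033] atz [0.632 0.331 0.017]
sand_block_mid 0.58 [196. 269.] surf [0.612 0.031 0.206] atz [ 0.66  -0.196  0.017]
```

View pics/a.png

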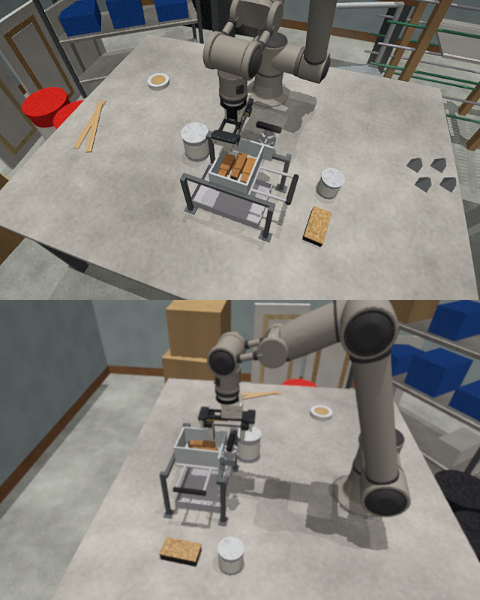

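The top picture (scene) shows the stand with the feet in the box at about (240,163), and the T-knob at about (268,127), close to the gripper. The bottom picture (side) shows the gripper just above the box. I'll go straight up first, then measure the stand's yaw.

Request:
{"api": "carry_out", "payload": {
  "commands": [
    [[0, 0, -0.4], [0, 0, 0], -1],
    [[0, 0, -0.4], [0, 0, 0], -1],
    [[0, 0, -0.4], [0, 0, 0], -1],
    [[0, 0, -0.4], [0, 0, 0], -1],
    [[0, 0, 0], [0, 0, 0], -1]
  ]
}}

```text
time: 1.5
tcp_pos: [0.5263, -0.0001, 0.4036]
ee_rot: [2.215, 2.215, 0.01]
ft_force: [-0.9, 0.3, -1.1]
width: 0.0915
grasp_force: 0.0
```

```bash
python3 - <<'E'
from h import *
np.set_printoptions(precision=4,suppress=True)
def cloud(c,l,d):
    m=manip.camera_model(c); o=manip.silhouettes(c,l)
    if not o: return None
    k=cv2.erode(o[0]["pixels"].astype(np.uint8),np.ones((2,2)))
    rr,cc=np.nonzero(k&(d>0)); print(c,l,round(o[0]["confidence"],2),len(rr))
    return np.array([ray2world(c,r,q,d[r,q],m) for r,q in list(zip(rr,cc))[::max(1,len(rr)//4000)]])
for c in ["scene","side","wrist"]:
    im,d=manip.read_camera(c)
    if c!="side": cv2.imwrite(f"pics/b_{c}.png",im)
    for l,z in [("knob_grip",.298),("lever_grip",.175),("flap_hinge",.175)]:
        for q in manip.spot_point(c,l)[:1]: print(l,round(q["confidence"],2),q["point"],"atz",atz(c,q["point"],z))
    P=cloud(c,"stand",d)
    if P is None: continue
    for nm,lo,hi in [("rim",.243,.257),("bar",.292,.312)]:
        Q=P[(P[:,2]>lo)&(P[:,2]<hi)].astype(np.float32)
        if len(Q)>5: print(nm,len(Q),cv2.minAreaRect(Q[:,:2]*1000), Q[:,2].mean())
print(manip.observe()["tcp_pos"])
E
```

```text
knob_grip 0.89 [166.4, 357.8] atz [0.4923 0.103  0.298 ]
lever_grip 0.93 [251.7, 386.8] atz [0.6185 0.2139 0.175 ]
flap_hinge 0.79 [235.3, 339.9] atz [0.6084 0.0987 0.175 ]
scene stand 0.97 6318
rim 671 ((588.1677856445312, 56.526771545410156), (149.64784240722656, 207.5585174560547), 86.83512878417969) 0.2482242
bar 243 ((505.3581848144531, 108.68118286132812), (74.8877182006836, 14.59599494934082), 86.87970733642578) 0.30208427
knob_grip 0.76 [191.4, 306.3] atz [0.5034 0.1161 0.298 ]
lever_grip 0.57 [254.3, 251.9] atz [0.6224 0.2169 0.175 ]
flap_hinge 0.75 [219.4, 261.7] atz [0.6219 0.0924 0.175 ]
side stand 0.91 5703
rim 533 ((584.76416015625, 58.438899993896484), (151.182373046875, 214.9372100830078), 85.48310852050781) 0.24778467
bar 190 ((502.7184143066406, 110.46586608886719), (78.10033416748047, 18.24760627746582), 87.28693389892578) 0.3028934
knob_grip 0.59 [72.9, 288.6] atz [0.5016 0.1046 0.298 ]
lever_grip 0.32 [71.7, 287.6] atz [0.4892 0.1183 0.175 ]
flap_hinge 0.69 [89.8, 395.9] atz [0.6094 0.0997 0.175 ]
wrist stand 0.68 27969
rim 851 ((582.5234985351562, 54.535491943359375), (147.53958129882812, 217.8762969970703), 86.74258422851562) 0.24963166
bar 476 ((501.3345031738281, 104.73667907714844), (77.5022964477539, 17.338903427124023), 86.794921875) 0.3060824
[0.525  0.     0.3977]
```

View pics/b_scene.png

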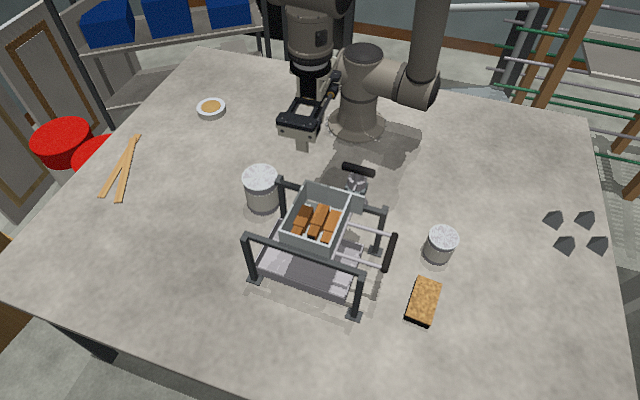

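View pics/b_wrist.png

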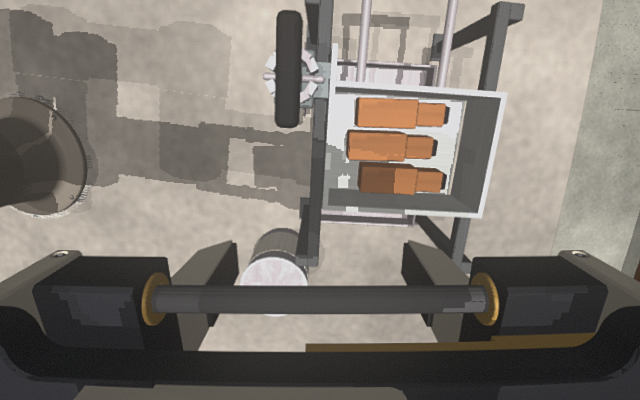

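The scene picture shows the bar at about (358,168), the lever at (390,251) and three feet in the box. The wrist picture shows the bar along nearly the image vertical at (288,70). The stand's yaw is about -0.055 rad and the knob is near (0.502, 0.107). I'll move above it and refine.

Request:
{"api": "carry_out", "payload": {
  "commands": [
    [[0.35, -0.08, 0], [0, 0, 0], -0.2],
    [[0.35, -0.08, 0], [0, 0, 0], -0.2],
    [[0.37, -0.07, 0], [0, 0, 0], -0.2],
    [[0, 0, 0], [0, 0, 0.37], -0.2],
    [[0, 0, 0], [0, 0, 0], -0.2]
  ]
}}

```text
time: 2.75
tcp_pos: [0.5018, 0.108, 0.3979]
ee_rot: [2.28, 2.16, 0.0]
ft_force: [-0.5, -0.2, 0.2]
width: 0.0576
grasp_force: 0.0
```

```bash
cat >> h.py <<'E'
def cloud(c,l,d):
    m=manip.camera_model(c); o=manip.silhouettes(c,l)
    if not o: return np.zeros((0,3))
    k=cv2.erode(o[0]["pixels"].astype(np.uint8),np.ones((2,2)))
    rr,cc=np.nonzero(k&(d>0)); n=max(1,len(rr)//4000)
    return np.array([ray2world(c,r,q,d[r,q],m) for r,q in list(zip(rr,cc))[::n]])
def bar(cams,lo=.29,hi=.315):
    for c in cams:
        im,d=manip.read_camera(c); P=cloud(c,"stand",d)
        Q=P[(P[:,2]>lo)&(P[:,2]<hi)].astype(np.float32)
        if len(Q)>5: print(c,len(Q),cv2.minAreaRect(Q[:,:2]*1000),np.percentile(Q[:,2],[5,50,95]))
        cv2.imwrite(f"pics/last_{c}.png",im)
E
python3 - <<'E'
from h import *
bar(["scene","side","wrist"])
s=manip.observe(); print(s["tcp_pos"],R.from_rotvec(s["ee_rot"]).as_matrix().round(3),s["joints"])
E
```

```text
scene 278 ((504.3592224121094, 107.95076751708984), (76.60505676269531, 15.94314956665039), 88.3447036743164) [0.29302179 0.30383001 0.30689629]
side 193 ((502.61883544921875, 110.80896759033203), (79.7890853881836, 18.178998947143555), 86.93475341796875) [0.29408725 0.30430093 0.3064897 ]
wrist 404 ((501.0339660644531, 106.2927474975586), (78.5929946899414, 17.74800682067871), 86.20956420898438) [0.30260416 0.30606423 0.30732328]
[0.50218859 0.1063636  0.39765111] [[ 0.056  0.998 -0.   ]
 [ 0.998 -0.056 -0.   ]
 [-0.    -0.    -1.   ]] [ 5.93737798e-02  2.50099727e-01  1.22134506e+00 -7.57442460e-05
  1.67018023e+00  1.15471089e-01]
```

Request:
{"api": "carry_out", "payload": {
  "commands": [
    [[0.01, 0, 0.35], [0, 0, 0], -0.2],
    [[0, 0, 0.35], [0, 0, 0], -0.2],
    [[0, 0, 0.3], [0, 0, 0], -0.2],
    [[0, 0, 0.1], [0, 0, 0], -0.2],
    [[0, 0, 0], [0, 0, 0], 1],
    [[0, 0, 0], [0, 0, 0], 1],
    [[0, 0, 0], [0, 0, 0], 1],
    [[0, 0, 0], [0, 0, 0], 1],
    [[0, 0, 0], [0, 0, 0], 1]
  ],
  "force": 50
}}

```text
time: 3.95
tcp_pos: [0.5024, 0.108, 0.2885]
ee_rot: [2.281, 2.158, 0.002]
ft_force: [1.2, 0.2, -0.6]
width: 0.0196
grasp_force: 0.0
```

Request:
{"api": "carry_out", "payload": {
  "commands": [
    [[0, 0, 0], [0, 0, 0], 1],
    [[0, 0, 0], [0, 0, 0], 1],
    [[0, 0, 0], [0, 0, 0], 1]
  ]
}}

```text
time: 4.25
tcp_pos: [0.5019, 0.1081, 0.2885]
ee_rot: [2.282, 2.159, 0.001]
ft_force: [-3.0, -0.6, 6.0]
width: 0.0175
grasp_force: 50.0
```

Request:
{"api": "carry_out", "payload": {
  "commands": [
    [[0, 0, -0.07], [0, 0, 0], 1],
    [[0, 0, -0.07], [0, 0, 0], 1],
    [[0, 0, -0.07], [0, 0, 0], 1],
    [[0, 0, -0.05], [0, 0, 0], 1],
    [[0, 0, 0], [0, 0, 0], 1],
    [[0, 0, 0], [0, 0, 0], 1]
  ]
}}

```text
time: 4.85
tcp_pos: [0.5018, 0.1081, 0.3133]
ee_rot: [-2.282, -2.158, 0.001]
ft_force: [0.6, 1.0, -12.9]
width: 0.0175
grasp_force: 50.0
```

```bash
python3 - <<'E'
from h import *
im,d=manip.read_camera("scene"); im2,_=manip.read_camera("side")
cv2.imwrite("pics/c.png",np.vstack([cv2.resize(i,(640,300)) for i in (im[120:320,200:500],im2[120:320,150:450])]))
s=manip.observe(); print(s["tcp_pos"],s["ft_force"],s["grasp_force"],s["moment"])
E
```

```text
[0.50180286 0.10807047 0.31325146] [  0.15074786   2.14761777 -12.79147389] 49.9969357252121 [ 0.24420005 -0.15201186  0.02414833]
```

View pics/c.png

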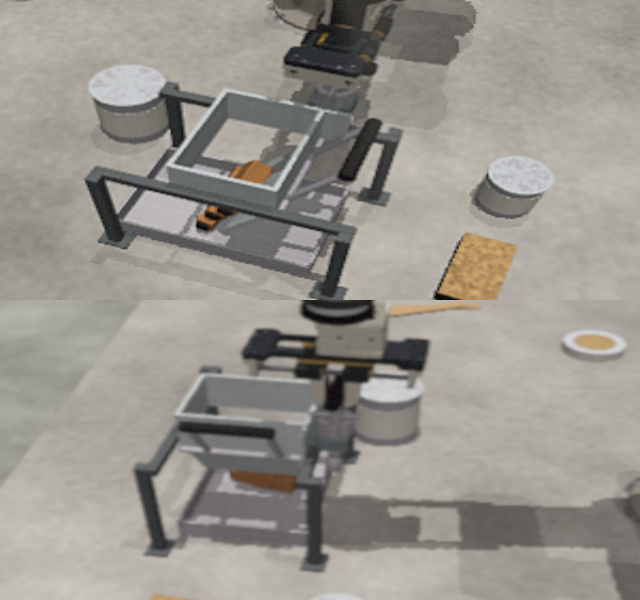

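The picture shows the floor hanging open and the lever up at (360,150), with the feet in the tray. Next I'll raise it slightly and twist.

Request:
{"api": "carry_out", "payload": {
  "commands": [
    [[0, 0, -0.015], [0, 0, 0], 1],
    [[0, 0, 0], [0, 0, -0.75], 1],
    [[0, 0, 0], [0, 0, -0.75], 1],
    [[0, 0, 0], [0, 0, -0.75], 1],
    [[0, 0, 0], [0, 0, -0.75], 1],
    [[0, 0, 0], [0, 0, -0.75], 1]
  ]
}}

```text
time: 5.55
tcp_pos: [0.5006, 0.1078, 0.3147]
ee_rot: [-1.586, -2.708, 0.004]
ft_force: [-5.6, -0.2, -13.0]
width: 0.0175
grasp_force: 50.0
```

Request:
{"api": "carry_out", "payload": {
  "commands": [
    [[0, 0, 0], [0, 0, -0.75], 1],
    [[0, 0, 0], [0, 0, -0.75], 1],
    [[0, 0, 0], [0, 0, -0.75], 1],
    [[0, 0, 0], [0, 0, -0.75], 1],
    [[0, 0, 0], [0, 0, -0.75], 1],
    [[0, 0, 0], [0, 0, -0.75], 1],
    [[0, 0, 0], [0, 0, -0.75], 1],
    [[0, 0, 0], [0, 0, -0.75], 1],
    [[0, 0, 0], [0, 0, -0.75], 1],
    [[0, 0, 0], [0, 0, 0], 1],
    [[0, 0, 0], [0, 0, 0], 1]
  ]
}}

```text
time: 6.65
tcp_pos: [0.4995, 0.1061, 0.3142]
ee_rot: [-0.082, -3.133, 0.007]
ft_force: [-10.0, -7.5, -13.2]
width: 0.0178
grasp_force: 50.0
```

```bash
python3 - <<'E'
from h import *
s=manip.observe(); print(s["tcp_pos"],s["ft_force"],s["moment"],s["joints"]);M=R.from_rotvec(s["ee_rot"]).as_matrix();print(M.round(3),np.arctan2(M[1,0],M[0,0]))
E
```

```text
[0.49946042 0.10610817 0.31424741] [-10.01439144  -7.45538742 -13.19383996] [-0.88500964  1.22457765  0.02297613] [ 0.06132379  0.27101889  1.41358033 -0.00360534  1.46466687 -1.45703032]
[[-0.999  0.052 -0.007]
 [ 0.052  0.999 -0.004]
 [ 0.007 -0.004 -1.   ]] 3.089530118011337
```

Request:
{"api": "carry_out", "payload": {
  "commands": [
    [[0.025, -0.02, 0], [0, 0, 0], 1],
    [[0, 0, 0.04], [0, 0, 0], 1],
    [[0, 0, 0.04], [0, 0, 0], 1],
    [[0, 0, 0], [0, 0, 0], 1],
    [[0, 0, 0], [0, 0, 0], 1]
  ]
}}

```text
time: 7.15
tcp_pos: [0.4992, 0.1059, 0.3071]
ee_rot: [-0.081, -3.14, 0.001]
ft_force: [-2.8, -2.3, -11.7]
width: 0.0174
grasp_force: 50.0
```

Request:
{"api": "carry_out", "payload": {
  "commands": [
    [[0, 0, 0.01], [0, 0, 0], 1],
    [[0, 0, 0], [0, 0, 0], 1],
    [[0, 0, 0], [0, 0, 0], -0.2],
    [[0, 0, 0], [0, 0, 0], -0.2],
    [[0, 0, 0], [0, 0, 0], -0.2],
    [[0, 0, 0], [0, 0, 0], -0.2],
    [[0, 0, 0], [0, 0, 0], -0.2],
    [[0, 0, -0.3], [0, 0, 0], -0.2],
    [[0, 0, -0.4], [0, 0, 0], -0.2],
    [[0, 0, -0.3], [0, 0, 0], -0.2],
    [[0, 0, 0], [0, 0, 0], -0.2]
  ]
}}

```text
time: 8.25
tcp_pos: [0.5007, 0.1063, 0.4108]
ee_rot: [0.08, 3.131, 0.001]
ft_force: [-0.0, -0.3, 0.2]
width: 0.0551
grasp_force: 0.0
```

```bash
python3 - <<'E'
from h import *
bar(["scene","side","wrist"],.305,.335)
np.set_printoptions(precision=4,suppress=True)
for c in ["scene","side"]:
    for l,z in [("lever_grip",.279),("flap_hinge",.175),("tray",0),("foot0_mid",.03)]:
        for q in manip.spot_point(c,l)[:3]: print(c,l,round(q["confidence"],2),np.round(q["point"]),atz(c,q["point"],z))
s=manip.observe(); print(s["tcp_pos"],s["ft_force"])
a=cv2.imread("pics/last_wrist.png");b=cv2.imread("pics/last_scene.png")[120:320,200:520]
cv2.imwrite("pics/d.png",np.vstack([cv2.resize(b,(480,300)),cv2.resize(a,(480,300))]))
E
```

```text
scene 184 ((505.8448486328125, 108.97390747070312), (15.836477279663086, 74.5233383178711), 83.56204986572266) [0.31242283 0.32267626 0.32495463]
side 272 ((502.6790771484375, 108.85148620605469), (22.183937072753906, 76.82315826416016), 88.32373046875) [0.30880656 0.31971437 0.32443506]
wrist 546 ((500.3147277832031, 105.11271667480469), (17.887229919433594, 78.4241714477539), 87.66105651855469) [0.32024545 0.3236898  0.32509643]
scene lever_grip 0.64 [216. 366.] [0.6096 0.1515 0.279 ]
scene flap_hinge 0.6 [236. 340.] [0.6098 0.0981 0.175 ]
scene tray 0.92 [262. 307.] [0.6101 0.0144 0.    ]
scene foot0_mid 0.67 [246. 286.] [ 0.5956 -0.0518  0.03  ]
side lever_grip 0.95 [206. 258.] [0.612 0.159 0.279]
side flap_hinge 0.81 [221. 262.] [0.6211 0.0996 0.175 ]
side flap_hinge 0.71 [335. 242.] [0.5978 0.4355 0.175 ]
side tray 0.87 [245. 271.] [0.618  0.0112 0.    ]
[0.4995 0.1062 0.4062] [-0.3317 -0.6567 -0.7214]
```

View pics/d.png

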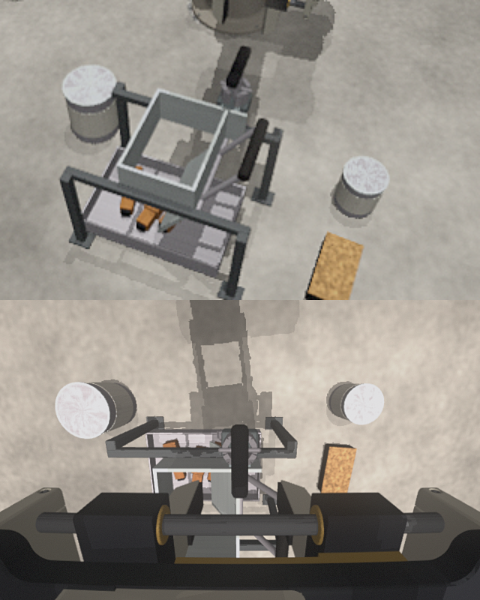

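The knob is parked with its bar along x and its top at 0.325 m. The feet are in the tray at about (140,205) in the top picture and the lever is up at (252,150). Next I'll go above the lever.

Request:
{"api": "carry_out", "payload": {
  "commands": [
    [[-0.38, 0.2, 0], [0, 0, 0], -0.2],
    [[-0.38, 0.2, 0], [0, 0, 0], -0.2],
    [[-0.38, 0.2, 0], [0, 0, 0], -0.2],
    [[0, 0, 0], [0, 0, 0], -0.2]
  ]
}}

```text
time: 9.35
tcp_pos: [0.6201, 0.1619, 0.4006]
ee_rot: [-0.079, -3.135, 0.001]
ft_force: [-0.5, -0.4, -0.2]
width: 0.0554
grasp_force: 0.0
```

```bash
python3 - <<'E'
from h import *
np.set_printoptions(precision=4,suppress=True)
for c in ["scene","side","wrist"]:
    im,d=manip.read_camera(c); P=cloud(c,"stand",d)
    Q=P[(P[:,2]>.267)&(P[:,2]<.295)&(P[:,1]>.13)&(P[:,1]<.19)&(P[:,0]>.55)]
    if len(Q)>5: print(c,len(Q),cv2.minAreaRect(Q[:,:2].astype(np.float32)*1000),Q.min(0),Q.max(0))
    for q in manip.spot_point(c,"lever_grip")[:1]: print(q["confidence"],atz(c,q["point"],.279))
    for q in manip.silhouettes(c,"foot0_mid"):
        rr,cc=np.nonzero(q["pixels"]); m=manip.camera_model(c)
        p=np.array([ray2world(c,r,k,d[r,k],m) for r,k in zip(rr,cc) if d[r,k]>0])
        if len(p): print("foot",round(q["confidence"],2),len(p),np.median(p,0),p.min(0),p.max(0))
print(manip.observe()["tcp_pos"])
E
```

```text
scene 293 ((617.9528198242188, 159.78945922851562), (17.987607955932617, 104.70188903808594), 86.98712921142578) [0.5661 0.1484 0.2699] [0.6703 0.1712 0.2897]
0.85 [0.6051 0.1551 0.279 ]
side 340 ((617.8320922851562, 162.99642944335938), (17.89677619934082, 106.8034896850586), 88.93085479736328) [0.5644 0.1538 0.2697] [0.6712 0.1728 0.2895]
0.95 [0.621  0.1701 0.279 ]
wrist 357 ((615.8187255859375, 157.71127319335938), (20.58371353149414, 105.2558364868164), 87.00096893310547) [0.5631 0.1452 0.2673] [0.6683 0.1703 0.289 ]
0.68 [0.6167 0.1579 0.279 ]
foot 0.83 1306 [ 0.5874 -0.0474  0.0304] [ 0.5421 -0.0843 -0.    ] [ 0.6458 -0.0327  0.0354]
[0.616  0.1601 0.4069]
```

Request:
{"api": "carry_out", "payload": {
  "commands": [
    [[0, 0, 0.4], [0, 0, 0], -0.2],
    [[0, 0, 0.4], [0, 0, 0], -0.2],
    [[0, 0, 0.35], [0, 0, 0], -0.2],
    [[0, 0, 0.21], [0, 0, 0], -0.2],
    [[0, 0, 0], [0, 0, 0], 1],
    [[0, 0, 0], [0, 0, 0], 1],
    [[0, 0, 0], [0, 0, 0], 1],
    [[0, 0, 0], [0, 0, 0], 1],
    [[0, 0, 0], [0, 0, 0], 1],
    [[0, 0, 0], [0, 0, 0], 1],
    [[0, 0, 0], [0, 0, 0], 1],
    [[0, 0, 0], [0, 0, 0], 1]
  ],
  "force": 10
}}

```text
time: 11.15
tcp_pos: [0.6167, 0.1605, 0.271]
ee_rot: [0.08, 3.139, 0.001]
ft_force: [0.1, 1.1, 4.7]
width: 0.0185
grasp_force: 10.0
```

Request:
{"api": "carry_out", "payload": {
  "commands": [
    [[0, 0.149, 0.101], [0, 0, 0], 1],
    [[0, 0.132, 0.122], [0, 0, 0], 1],
    [[0, 0.112, 0.14], [0, 0, 0], 1],
    [[0, 0.091, 0.156], [0, 0, 0], 1],
    [[0, 0, 0], [0, 0, 0], 1]
  ]
}}

```text
time: 11.65
tcp_pos: [0.6189, 0.2105, 0.2145]
ee_rot: [-0.078, -3.139, -0.0]
ft_force: [4.5, 0.3, -0.5]
width: 0.0174
grasp_force: 10.0
```

Request:
{"api": "carry_out", "payload": {
  "commands": [
    [[0, 0.065, 0.167], [0, 0, 0], 1],
    [[0, 0.041, 0.176], [0, 0, 0], 1],
    [[0, 0.013, 0.179], [0, 0, 0], 1],
    [[0, 0, 0.02], [0, 0, 0], 1],
    [[0, 0, 0], [0, 0, 0], 1],
    [[0, 0, 0], [0, 0, 0], 1]
  ]
}}

```text
time: 12.25
tcp_pos: [0.619, 0.2195, 0.162]
ee_rot: [-0.081, -3.138, 0.005]
ft_force: [2.4, -6.9, -0.6]
width: 0.0178
grasp_force: 10.0
```

Request:
{"api": "carry_out", "payload": {
  "commands": [
    [[0, 0, 0.02], [0, 0, 0], 1],
    [[0, 0, 0.02], [0, 0, 0], 1],
    [[0, 0, 0], [0, 0, 0], 1]
  ]
}}

```text
time: 12.55
tcp_pos: [0.6195, 0.2195, 0.1605]
ee_rot: [0.08, 3.14, -0.004]
ft_force: [-1.1, -7.3, 11.7]
width: 0.0173
grasp_force: 10.0
```

```bash
python3 - <<'E'
from h import *
np.set_printoptions(precision=4,suppress=True)
for c in ["scene","side"]:
    im,d=manip.read_camera(c); P=cloud(c,"stand",d)
    Q=P[(P[:,2]>.14)&(P[:,2]<.21)&(P[:,1]>.20)&(P[:,1]<.24)&(P[:,0]>.55)&(P[:,0]<.68)]
    if len(Q)>5: print(c,len(Q),np.percentile(Q,[3,50,97],axis=0))
    cv2.imwrite(f"pics/e_{c}.png",cv2.resize(im[120:360,150:470],(640,480)))
E
```

```text
scene 166 [[0.6075 0.2028 0.1755]
 [0.6524 0.2171 0.1817]
 [0.6716 0.2252 0.1854]]
side 102 [[0.5683 0.2042 0.1686]
 [0.5785 0.2285 0.1783]
 [0.5978 0.2322 0.1833]]
```

View pics/e_side.png

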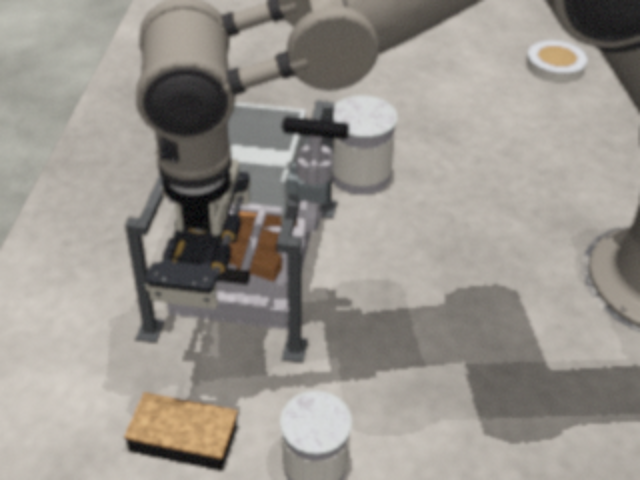

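The picture shows the knob still parked at (315,127), the lever held down by the gripper and feet in the tray at (255,245). The bar's centre is about 0.175 m high and the stop pushes back, so the floor is shut. Releasing now.

Request:
{"api": "carry_out", "payload": {
  "commands": [
    [[0, 0, 0], [0, 0, 0], -0.2],
    [[0, 0, 0], [0, 0, 0], -0.2],
    [[0, 0, 0], [0, 0, 0], -0.2],
    [[0, 0, 0], [0, 0, 0], -0.2],
    [[0, 0, 0], [0, 0, 0], -0.2],
    [[0, 0, -0.3], [0, 0, 0], -0.2],
    [[0, 0, -0.45], [0, 0, 0], -0.2],
    [[0, 0, -0.45], [0, 0, 0], -0.2],
    [[0, 0, -0.45], [0, 0, 0], -0.2],
    [[0, 0, -0.45], [0, 0, 0], -0.2],
    [[0, 0, -0.35], [0, 0, 0], -0.2],
    [[0.43, -0.38, 0], [0, 0, 0], -0.2],
    [[0.43, -0.38, 0], [0, 0, 0], -0.2],
    [[0.29, -0.43, 0], [0, 0, 0], -0.2],
    [[0, 0, 0], [0, 0, 0], -0.2]
  ]
}}

```text
time: 14.25
tcp_pos: [0.5077, 0.1152, 0.4058]
ee_rot: [-0.085, -3.139, 0.002]
ft_force: [-0.1, 1.0, 0.4]
width: 0.0554
grasp_force: 0.0
```

```bash
python3 - <<'E'
from h import *
np.set_printoptions(precision=4,suppress=True)
bar(["scene","side","wrist"],.305,.335)
for c in ["scene","side"]:
    im,d=manip.read_camera(c); P=cloud(c,"stand",d)
    Q=P[(P[:,2]>.14)&(P[:,2]<.25)&(P[:,1]>.20)&(P[:,1]<.24)&(P[:,0]>.56)&(P[:,0]<.68)]
    if len(Q)>5: print(c,len(Q),np.percentile(Q,[3,50,97],axis=0))
s=manip.observe(); M=R.from_rotvec(s["ee_rot"]).as_matrix(); print(s["tcp_pos"],M[:,0],s["joints"])
E
```

```text
side 282 ((501.6700744628906, 108.77244567871094), (22.216663360595703, 77.72909545898438), 83.9471206665039) [0.3084 0.3195 0.3239]
wrist 563 ((500.4841003417969, 105.44869232177734), (17.64524269104004, 78.70372772216797), 86.79265594482422) [0.3198 0.3234 0.3248]
scene 266 [[0.5721 0.2031 0.1768]
 [0.6246 0.2183 0.1821]
 [0.6709 0.2262 0.1853]]
side 298 [[0.5697 0.2065 0.1711]
 [0.6147 0.2263 0.1789]
 [0.6653 0.2323 0.1835]]
[0.5116 0.1187 0.4047] [-0.9987  0.0504  0.0006] [ 0.082   0.2748  1.1698  0.      1.6976 -1.4383]
```

Request:
{"api": "carry_out", "payload": {
  "commands": [
    [[0, 0, 0], [0, 0, 0], -0.2],
    [[0, 0, 0], [0, 0, 0], -0.2]
  ]
}}

```text
time: 14.95
tcp_pos: [0.5113, 0.1184, 0.405]
ee_rot: [-0.08, -3.14, -0.0]
ft_force: [-0.5, 0.6, 0.3]
width: 0.0548
grasp_force: 0.0
```

```bash
python3 - <<'E'
from h import *
for _ in range(2):
    s=manip.observe(); M=R.from_rotvec(s["ee_rot"]).as_matrix(); print(s["time"],s["tcp_pos"],M[:,0])
    d=np.array([.4995,.106,.3065])-s["tcp_pos"]; print((M.T@d*10).round(3))
    manip.read_camera("wrist")
E
```

```text
14.95 [0.51131134 0.11835801 0.40500943] [-9.98699358e-01  5.09860567e-02  1.15733327e-04]
[ 0.112 -0.129  0.985]
15.0 [0.51127805 0.11827176 0.4050714 ] [-9.98690032e-01  5.11685386e-02  1.07870977e-05]
[ 0.111 -0.129  0.986]
```

Request:
{"api": "carry_out", "payload": {
  "commands": [
    [[0.11, -0.13, 0], [0, 0, 0], -0.2],
    [[0, 0, 0.4], [0, 0, 0], -0.2],
    [[0, 0, 0.35], [0, 0, 0], -0.2],
    [[0, 0, 0.235], [0, 0, 0], -0.2],
    [[0, 0, 0], [0, 0, 0], -0.2],
    [[0, 0, 0], [0, 0, 0], 1],
    [[0, 0, 0], [0, 0, 0], 1],
    [[0, 0, 0], [0, 0, 0], 1],
    [[0, 0, 0], [0, 0, 0], 1],
    [[0, 0, 0], [0, 0, 0], 1],
    [[0, 0, 0], [0, 0, 0], 1],
    [[0, 0, 0], [0, 0, 0], 1],
    [[0, 0, 0], [0, 0, 0], 1]
  ],
  "force": 50
}}

```text
time: 16.35
tcp_pos: [0.4997, 0.1058, 0.307]
ee_rot: [0.081, 3.14, 0.0]
ft_force: [-0.6, 0.3, 3.5]
width: 0.0174
grasp_force: 50.0
```

Request:
{"api": "carry_out", "payload": {
  "commands": [
    [[0, 0, -0.045], [0, 0, 0], 1],
    [[0, 0, -0.04], [0, 0, 0], 1],
    [[0, 0, 0], [0, 0, 0], 1],
    [[0, 0, 0], [0, 0, 0.5], 1],
    [[0, 0, 0], [0, 0, 0.75], 1],
    [[0, 0, 0], [0, 0, 0.75], 1],
    [[0, 0, 0], [0, 0, 0.75], 1],
    [[0, 0, 0], [0, 0, 0.75], 1],
    [[0, 0, 0], [0, 0, 0], 1]
  ]
}}

```text
time: 17.25
tcp_pos: [0.4998, 0.1066, 0.3142]
ee_rot: [-0.897, -3.01, -0.002]
ft_force: [5.6, 4.7, -13.0]
width: 0.0178
grasp_force: 50.0
```

Request:
{"api": "carry_out", "payload": {
  "commands": [
    [[0, 0, 0], [0, 0, 0.75], 1],
    [[0, 0, 0], [0, 0, 0.75], 1],
    [[0, 0, 0], [0, 0, 0.75], 1],
    [[0, 0, 0], [0, 0, 0.75], 1],
    [[0, 0, 0], [0, 0, 0.75], 1],
    [[0, 0, 0], [0, 0, 0.75], 1],
    [[0, 0, 0], [0, 0, 0.75], 1],
    [[0, 0, 0], [0, 0, 0.75], 1],
    [[0, 0, 0], [0, 0, 0.75], 1],
    [[0, 0, 0], [0, 0, 0.25], 1],
    [[0, 0, 0], [0, 0, 0], 1],
    [[0, 0, 0], [0, 0, 0], 1]
  ]
}}

```text
time: 18.45
tcp_pos: [0.5014, 0.1073, 0.3147]
ee_rot: [2.281, 2.16, 0.008]
ft_force: [11.4, 7.9, -12.8]
width: 0.0176
grasp_force: 50.0
```

```bash
python3 - <<'E'
from h import *
s=manip.observe(); M=R.from_rotvec(s["ee_rot"]).as_matrix(); print(s["tcp_pos"],M.round(3),np.arctan2(M[1,0],M[0,0]),s["ft_force"],s["moment"])
E
```

```text
[0.50135879 0.10730417 0.31473201] [[ 0.055  0.998  0.004]
 [ 0.998 -0.055  0.003]
 [ 0.003  0.004 -1.   ]] 1.5159746189073646 [ 11.4441716    7.93323364 -12.76488674] [ 1.15719454 -1.79893305  0.0116938 ]
```

Request:
{"api": "carry_out", "payload": {
  "commands": [
    [[0.015, 0.02, 0], [0, 0, 0], 1],
    [[0, 0, 0.06], [0, 0, 0], 1],
    [[0, 0, 0.06], [0, 0, 0], 1],
    [[0, 0, 0.06], [0, 0, 0], 1],
    [[0, 0, 0.05], [0, 0, 0], 1],
    [[0, 0, 0.03], [0, 0, 0], 1],
    [[0, 0, 0], [0, 0, 0], 1],
    [[0, 0, 0], [0, 0, 0], 1]
  ]
}}

```text
time: 19.25
tcp_pos: [0.5017, 0.1075, 0.2894]
ee_rot: [2.282, 2.159, 0.002]
ft_force: [2.1, 4.2, -5.3]
width: 0.0176
grasp_force: 50.0
```

Request:
{"api": "carry_out", "payload": {
  "commands": [
    [[0, 0, 0], [0, 0, 0], -0.2],
    [[0, 0, 0], [0, 0, 0], -0.2],
    [[0, 0, 0], [0, 0, 0], -0.2],
    [[0, 0, 0], [0, 0, 0], -0.2],
    [[0, 0, 0], [0, 0, 0], -0.2],
    [[0, 0, -0.3], [0, 0, 0], -0.2],
    [[0, 0, -0.4], [0, 0, 0], -0.2],
    [[0, 0, -0.4], [0, 0, 0], -0.2],
    [[0, 0, 0], [0, 0, 0], -0.2],
    [[0, 0, 0], [0, 0, 0], -0.2]
  ]
}}

```text
time: 20.25
tcp_pos: [0.5018, 0.1071, 0.3997]
ee_rot: [2.281, 2.158, 0.002]
ft_force: [-0.1, -0.0, -1.3]
width: 0.0552
grasp_force: 0.0
```

```bash
python3 - <<'E'
from h import *
np.set_printoptions(precision=4,suppress=True)
bar(["scene","side","wrist"],.285,.335)
for c in ["scene","side"]:
    im,d=manip.read_camera(c); P=cloud(c,"stand",d)
    Q=P[(P[:,2]>.14)&(P[:,2]<.25)&(P[:,1]>.20)&(P[:,1]<.24)&(P[:,0]>.56)&(P[:,0]<.68)]
    if len(Q)>5: print(c,len(Q),np.percentile(Q,[3,50,97],axis=0))
a=cv2.imread("pics/last_side.png")[120:320,150:470];b=cv2.imread("pics/last_scene.png")[120:320,200:520]
cv2.imwrite("pics/f.png",np.vstack([cv2.resize(b,(480,300)),cv2.resize(a,(480,300))]))
print(manip.observe()["tcp_pos"])
E
```

```text
scene 252 ((505.4762878417969, 107.95245361328125), (74.4018783569336, 16.083690643310547), 83.77116394042969) [0.2908 0.3031 0.3068]
side 193 ((502.34515380859375, 109.4581069946289), (80.16484832763672, 18.34364128112793), 86.7507095336914) [0.2929 0.304  0.3065]
wrist 344 ((500.9231872558594, 106.39460754394531), (78.3908920288086, 17.678546905517578), 87.54753875732422) [0.3026 0.3061 0.3075]
scene 293 [[0.5723 0.2028 0.1738]
 [0.634  0.2176 0.182 ]
 [0.6717 0.2259 0.1851]]
side 329 [[0.5699 0.2055 0.1703]
 [0.6191 0.2263 0.1791]
 [0.6675 0.2322 0.1842]]
[0.5016 0.1072 0.3989]
```

View pics/f.png

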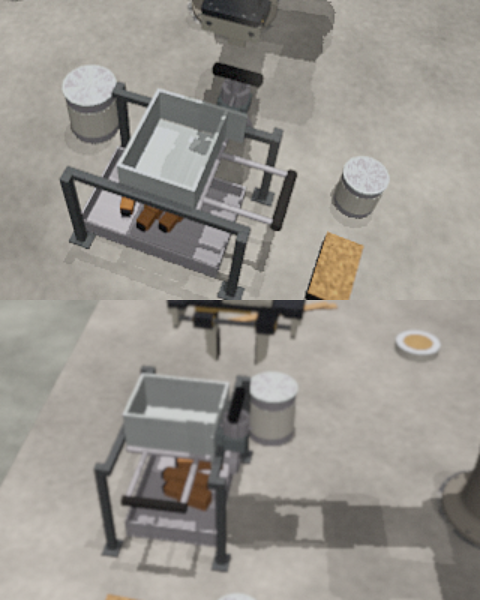

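The knob is home: the bar lies across the picture at (238,75) with its top at 0.307 m, the same as at the start. The box is empty with its floor shut, and three feet lie in the tray at (125–170, 205–220). Handing in.

```bash
python3 -c "
from bench import manip
print(manip.hand_in())"
```

```text
the job is handed in; nothing more can be done
None
```

I handed the job in at about 20 s on the robot's clock: by the last pictures, the three feet are in the tray, the floor is shut and the knob is back home; the hand-in returned no verdict.

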